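# Return four syrup bottles to the carrier pucks that fit them

### The job

Four amber syrup bottles of different sizes were taken off the line for a cap check and left standing on the bench. Put each of them upright and fully down into the carrier puck whose pocket fits it, so that they can ride on: set the glass down without dropping it, tip no bottle over, and do not shift the red carton or the white canister standing by.

Things in the scene. Friction and masses are not known exactly. Their poses are not given: they have to be found in the camera images.
- bottle_60: the largest of four amber glass syrup bottles, paper label, white screw cap; rigid, round, 60 mm across, straight sides from the foot to 90 mm, then a shoulder and a 31 mm cap; 128 mm tall in all; 0.06 to 0.45 kg; stands on the table. Origin: centre of its underside, z up. Hold it by the straight side, fingertips 34 mm or more above its foot, to clear the puck's rim
- bottle_50: the second largest of four amber glass syrup bottles, paper label, white screw cap; rigid, round, 50 mm across, straight sides from the foot to 81 mm, then a shoulder and a 29 mm cap; 116 mm tall in all; 0.06 to 0.45 kg; stands on the table. Origin: centre of its underside, z up. Hold it by the straight side, fingertips 34 mm or more above its foot, to clear the puck's rim
- bottle_40: the third largest of four amber glass syrup bottles, paper label, white screw cap; rigid, round, 40 mm across, straight sides from the foot to 73 mm, then a shoulder and a 27 mm cap; 104 mm tall in all; 0.06 to 0.45 kg; stands on the table. Origin: centre of its underside, z up. Hold it by the straight side, fingertips 34 mm or more above its foot, to clear the puck's rim
- bottle_30: the smallest of four amber glass syrup bottles, paper label, white screw cap; rigid, round, 30 mm across, straight sides from the foot to 64 mm, then a shoulder and a 22 mm cap; 92 mm tall in all; 0.06 to 0.45 kg; stands on the table. Origin: centre of its underside, z up. Hold it by the straight side, fingertips 34 mm or more above its foot, to clear the puck's rim
- puck_60: carrier puck for the 60 mm bottle: loose round grey block, 84 mm across, 32 mm tall, 0.35 kg (all four alike outside; only the pocket's width differs). Flat-bottomed round pocket 67 mm wide, open at the top, mouth chamfered out to 77 mm over the top 5 mm; pocket floor 8 mm above the table. Origin: centre of its underside, z up
- puck_50: carrier puck for the 50 mm bottle: loose round grey block, 84 mm across, 32 mm tall, 0.35 kg (all four alike outside; only the pocket's width differs). Flat-bottomed round pocket 57 mm wide, open at the top, mouth chamfered out to 67 mm over the top 5 mm; pocket floor 8 mm above the table. Origin: centre of its underside, z up
- puck_40: carrier puck for the 40 mm bottle: loose round grey block, 84 mm across, 32 mm tall, 0.35 kg (all four alike outside; only the pocket's width differs). Flat-bottomed round pocket 47 mm wide, open at the top, mouth chamfered out to 57 mm over the top 5 mm; pocket floor 8 mm above the table. Origin: centre of its underside, z up
- puck_30: carrier puck for the 30 mm bottle: loose round grey block, 84 mm across, 32 mm tall, 0.35 kg (all four alike outside; only the pocket's width differs). Flat-bottomed round pocket 37 mm wide, open at the top, mouth chamfered out to 47 mm over the top 5 mm; pocket floor 8 mm above the table. Origin: centre of its underside, z up
- carton: dark red printed carton, 73 x 59 mm and 134 mm tall, standing upright by itself on a thin grey sheet behind the bottles and pucks; bystander, not to be shifted. Origin at the centre of its underside
- canister: white-bodied round canister with a grey cap, 50 mm in diameter, 193 mm tall, standing upright on the left; it is no syrup bottle and has no puck; bystander, not to be shifted. Origin at the centre of its underside
Not all that is in view belongs to the job. Leave any green or pink look-alike of the bottle_30 alone.

How it is judged:
At the end, for the whole second after the job is handed in: Each of the four bottles stands upright (within 6 degrees) in the puck of its own size, centred within 8 mm, its foot on the pocket's floor (within 4 mm of 8 mm above the puck's underside); all four pucks stand flat on the table; bottles and pucks are released and at rest (horizontal distance between bottle_60 and puck_60 below 0.008 m and z of bottle_60 in the frame of puck_60 between 0.004 and 0.012 m and angle between each of bottle_60, bottle_50, bottle_40, bottle_30's own z axis and vertical below 0.1 rad and angle between each of puck_60, puck_50, puck_40, puck_30's own z axis and vertical below 0.08 rad and height (world z) of each of puck_60, puck_50, puck_40, puck_30 below 0.006 m and linear speed of each of bottle_60, puck_60, bottle_50, puck_50, bottle_40, puck_40, bottle_30, puck_30 below 0.02 m/s and horizontal distance between bottle_50 and puck_50 below 0.008 m and z of bottle_50 in the frame of puck_50 between 0.004 and 0.012 m and horizontal distance between bottle_40 and puck_40 below 0.008 m and z of bottle_40 in the frame of puck_40 between 0.004 and 0.012 m and horizontal distance between bottle_30 and puck_30 below 0.008 m and z of bottle_30 in the frame of puck_30 between 0.004 and 0.012 m); the robot touches nothing.
It fails at once if the carton or the canister is shifted by more than 3 cm or tipped (distance of any of carton, canister from where it was at the start of the episode above 0.03 m or angle between any of carton, canister's own z axis and vertical above 0.3 rad).
It fails at once if a bottle is tipped over (leans more than 40 degrees) (angle between any of bottle_60, bottle_50, bottle_40, bottle_30's own z axis and vertical above 0.7 rad).
It fails at once if a bottle is dropped: falls freely with its foot more than 45 mm above the table ((height (world z) of bottle_60 above 0.045 m and contact force between bottle_60 and anything else below 0.005 N) or (height (world z) of bottle_50 above 0.045 m and contact force between bottle_50 and anything else below 0.005 N) or (height (world z) of bottle_40 above 0.045 m and contact force between bottle_40 and anything else below 0.005 N) or (height (world z) of bottle_30 above 0.045 m and contact force between bottle_30 and anything else below 0.005 N)).
It also fails if it takes over 106 s, if anything falls off the work surface, if the arm or the gripper's body presses on something with over 40 N, if the wrist force passes 120 N, or if a joint passes its speed limit or range.

### The arm

A 6-joint arm with a two-finger parallel gripper is mounted at the origin on a cart in front of the work surface, level with it; the furniture and walls round the work are solid. World frame = base frame: x ahead of the robot, y to its left, z up, the work surface at z = 0. Lengths are in m, angles in rad, forces in N, time in s.
With the tool pointing down it reaches from about 0.35 to 0.85 m from the base axis. Payload 8.1 kg.
Tool frame: the origin (TCP) lies at the very end of the fingers, on their centre line; the grasp point (between the pads) lies 19 mm behind it (grip_point_offset is the distance from the TCP to the grasp point, in m); z points along the fingers, y is the line along which they close (so a half turn about z gives the same grasp; the last joint's range is limited). The gripper opens to 93 mm and grips with 3 to 60 N. Pads are 15 mm wide; open, the fingers measure 128 mm over their backs; the gripper's body (75 mm by 188 mm) begins 65 mm behind the grasp point.
Start: joints at [1.184, 0.13, 1.488, -0, 1.523, -0.085], TCP at [0.178, 0.573, 0.219] pointing down, gripper open.
Joint ranges: [-2.96, 2.96], [-0.89, 2.26], [0.02, 2.5], [-1.34, 4.48], [0, 2.73], [-2.66, 2.66]. Speed limits (rad/s): [2.39, 2.39, 2.79, 3.14, 3.14, 3.14].

### API

Orientations are given as a unit quaternion [w, x, y, z].
In Python, from bench import * gives the robot as it stands.
- The arm moves only by the tool apply_moves, never from a script. Its argument "commands" is a list of rows, each an object with "xyz": the shift along the tool's x, y, z each as a share of 0.2 m, from -1 to 1, a list of three; "delta_rot": the turn, a rotation vector about the tool's x, y, z each as a share of 180 degrees, from -1 to 1, a list of three; "gripper": the finger opening in mm, from 0 to 93. A call has 1 to 8 rows; each row shifts and turns the commanded pose from where the row before left it, along the tool's axes as they then stand; what a row does not reach is not made up. A row lasts 1/12 s, in which the tool goes at most 41.7 mm and 7.16 degrees, less where a joint would pass 70% of its speed; a pose out of reach is approached as far as the arm can. A call with a number of a shift or a turn outside -1 to 1 is refused whole. A call with a gripper value outside its range is refused whole. The fingers move at their own pace and stop on an object; the grip force is fixed at half the most. Time passes only in rows, so rows that do not move let the fingers close. It gives the time, the measured TCP pose, the force, the opening and the grip force at its end, in the units of the state.
- state(): the state, without advancing time (a new reading comes with each control period).
- read_camera(name): name is "scene" or "top" or "wrist"; returns the picture (480x640x3 uint8, red, green, blue); there is no depth.
- camera_model(name): a dict with "fx", "fy", "cx", "cy" (pixels), "extrinsics" (4x4, takes a point from world to camera coordinates); the wrist camera has in their place "hand_eye" (4x4, takes a point from camera to tool coordinates, whose origin is the TCP and whose axes are the flange's). Camera axes: x right, y down, z forward; pixel columns grow to the right and rows downward; lengths in m; the calibration is good to about 2 mm. A picture is of the moment at which its call begins: read the wrist's pose just before it. camera_model takes no time and is no camera call.
- finish_job(): hands the job in; it is judged then, once.
Trained networks look in the newest picture that a camera, given by its name, has taken for a name from the list of things; names that differ only in an ending like _2 or _b are one class to them, and where a whole thing is asked for, a point or a joint stands for the part that bears it (a point fixed in the world has none). Each returns a list of dicts, best first, with "conf" (0 to 1); they miss things now and then, are a little off and sometimes report something else, mostly with a low value. They report only what shows in the picture. A call takes as long as a camera call. They do not tell look-alikes from the thing itself.
- recognise(camera, label): "extent" ([centre column, centre row, width, height] in pixels, round what is visible of it).
- cut_out(camera, label): "mask" (480x640 bool, what is visible of it) and "extent" ([centre column, centre row, width, height] in pixels, round what is visible of it).
- pinpoint(camera, label): "centre" ([row, column] in pixels: a listed point, or the origin of a listed thing).
The state is a dict: "time": time; "joints": joint angles; "joint_vel": joint speeds; "joint_efforts": joint torques, N m; "tcp_pos": TCP position; "ee_rot": TCP orientation; "contact_force": force on the tool from outside, world axes, zero at the start; "moment": the same for the moment, N m; "width": finger opening in m; "finger_force": force on a finger pad.
Only numpy, scipy, OpenCV 4.12 (cv2) and the standard library are available. Lean on these libraries where they do the work, as an engineer would, in place of code of your own. Each camera call takes 0.05 s, during which the arm holds its last target. There are 200 camera calls.

## Working session

There is one attempt and no reset: what is moved stays moved. The work goes in short steps, Python scripts to look and compute and a tool call to move; the robot and the scene stay as the last step left them, time stands still between calls to the robot, and variables do not carry over. Pictures are saved under pics/ and viewed, at most 17 in all, crops included, and the job is handed in when it is done.

Besides the shell and the picture viewer there is one more tool, called after "Call:" by a JSON object that holds its "name" and its "arguments", one argument or row to a line. apply_moves: Moves the arm, as the interface text tells. Shift numbers are shares of 0.2 m and turn numbers shares of 180 degrees, none past 1 either way. Its arguments: {"type":"object","properties":{"commands":{"type":"array"}},"required":["commands"]}

```bash
mkdir -p pics; python3 - <<'E'
from bench import *
import cv2,numpy as np
s=state(); print(s['time'],s['tcp_pos'],s['ee_rot'],s['width'])
for c in ('scene','top'):
    im=read_camera(c); cv2.imwrite(f'pics/{c}0.png',im[:,:,::-1])
    m=camera_model(c); print(c,m['fx'],m['fy'],m['cx'],m['cy'],np.round(m['extrinsics'],4).tolist())
    for l in ('bottle_60','puck_60','carton','canister'):
        print(l,[(np.round(d['extent']).tolist(),round(d['conf'],2)) for d in recognise(c,l)])
print(np.round(camera_model('wrist')['hand_eye'],4).tolist(), state()['time'])
E
```

```text
0.0 [0.17810936 0.57236652 0.2175973 ] [-2.19841281e-04  1.50320986e-01  9.88636831e-01 -8.76808377e-04] 0.09335436502225156
scene 537.4672039498221 537.4672039498221 310.99339135393024 241.00788369290967 [[0.8901, -0.4557, 0.0077, -0.488], [-0.1971, -0.4001, -0.895, 0.1524], [0.411, 0.7951, -0.4459, 0.9748], [0.0, 0.0, 0.0, 1.0]]
bottle_60 [([363.0, 294.0, 30.0, 65.0], 0.9), ([242.0, 230.0, 24.0, 45.0], 0.86), ([384.0, 332.0, 22.0, 53.0], 0.81), ([279.0, 234.0, 13.0, 36.0], 0.68), ([305.0, 231.0, 13.0, 40.0], 0.62), ([264.0, 244.0, 26.0, 64.0], 0.57)]
puck_60 [([326.0, 358.0, 56.0, 47.0], 0.86), ([283.0, 305.0, 42.0, 31.0], 0.72), ([219.0, 222.0, 32.0, 25.0], 0.69), ([275.0, 222.0, 26.0, 22.0], 0.53)]
carton [([361.0, 231.0, 28.0, 70.0], 0.95)]
canister [([263.0, 173.0, 22.0, 71.0], 0.68)]
top 456.78274076327625 456.78274076327625 324.14824126957774 241.8784464284968 [[0.0297, -0.9996, -0.0043, 0.0133], [-0.9807, -0.0283, -0.1934, 0.5584], [0.1932, 0.01, -0.9811, 1.0979], [0.0, 0.0, 0.0, 1.0]]
bottle_60 [([431.0, 257.0, 27.0, 28.0], 0.9), ([337.0, 291.0, 29.0, 27.0], 0.87), ([285.0, 289.0, 15.0, 12.0], 0.76), ([314.0, 237.0, 12.0, 14.0], 0.75), ([312.0, 264.0, 17.0, 14.0], 0.66), ([474.0, 266.0, 17.0, 16.0], 0.66)]
puck_60 [([399.0, 304.0, 32.0, 34.0], 0.98), ([267.0, 250.0, 31.0, 35.0], 0.97), ([466.0, 308.0, 37.0, 36.0], 0.95), ([231.0, 292.0, 31.0, 37.0], 0.74), ([335.0, 290.0, 29.0, 26.0], 0.24)]
carton [([356.0, 200.0, 32.0, 46.0], 0.81)]
canister [([197.0, 233.0, 37.0, 32.0], 0.73)]
[[0.0005, -0.9611, -0.2763, 0.0769], [1.0, 0.0003, 0.0007, -0.0005], [-0.0006, -0.2763, 0.9611, -0.1653], [0.0, 0.0, 0.0, 1.0]] 0.5
```

```bash
python3 - <<'E'
import cv2
a=cv2.imread('pics/top0.png')[170:350,170:510]; cv2.imwrite('pics/top0c.png',cv2.resize(a,None,fx=2.35,fy=2.35,interpolation=2))
E
```

```text
(no output)
```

View pics/top0c.png

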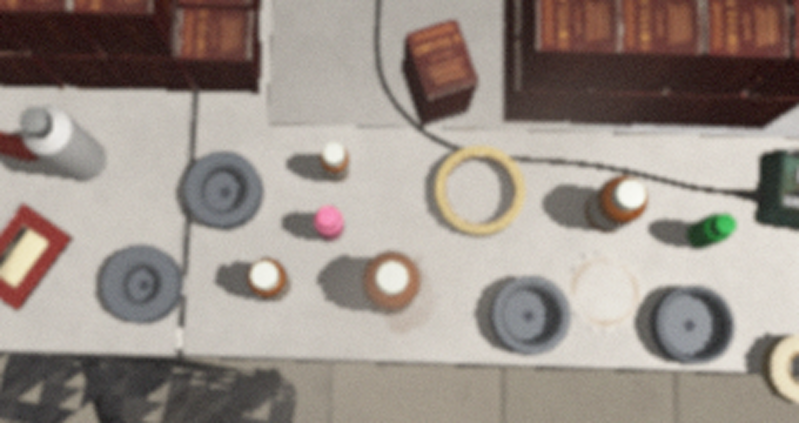

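View pics/scene0.png

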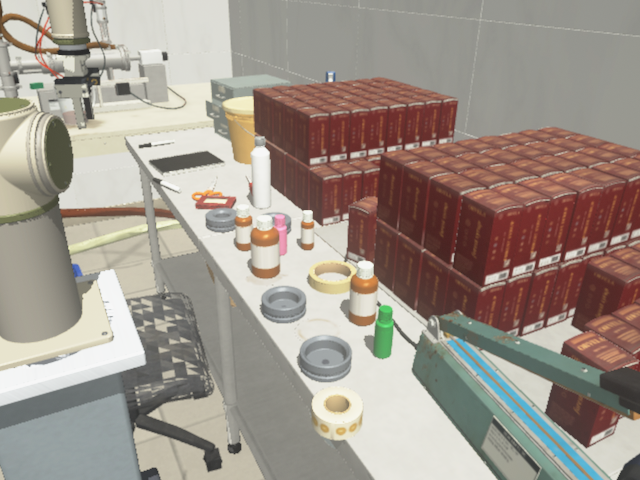

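```bash
cat > h.py <<'E'
from bench import *
import cv2,numpy as np
from scipy.spatial.transform import Rotation as R
def cam(name,s=None):
    m=camera_model(name)
    K=np.array([[m['fx'],0,m['cx']],[0,m['fy'],m['cy']],[0,0,1]])
    if name!='wrist': E=np.array(m['extrinsics'])
    else:
        s=s or state(); T=np.eye(4); w,x,y,z=s['ee_rot']; T[:3,:3]=R.from_quat([x,y,z,w]).as_matrix(); T[:3,3]=s['tcp_pos']
        E=np.linalg.inv(T@np.array(m['hand_eye']))
    return K,E
def proj(K,E,P):
    p=(K@(E[:3,:3]@np.atleast_2d(P).T+E[:3,3:])).T; return p[:,:2]/p[:,2:]
def back(K,E,uv,z):
    d=E[:3,:3].T@np.linalg.inv(K)@np.array([uv[0],uv[1],1.]); o=-E[:3,:3].T@E[:3,3]
    return o+d*(z-o[2])/d[2]
E
python3 - <<'E'
from h import *
K,E=cam('top'); Ks,Es=cam('scene')
for l in ('bottle_60','puck_60'):
  for c,(k,e) in (('top',(K,E)),('scene',(Ks,Es))):
    print(c,l)
    pp=pinpoint(c,l)
    for d in pp:
        r,cc=d['centre']; print('  pin',np.round(back(k,e,(cc,r),0),3)[:2],round(d['conf'],2),(round(cc),round(r)))
    for d in cut_out(c,l):
        m=d['mask']; u,v,w,h=d['extent']
        P=back(k,e,(u,v+h/2),0); dep=(e[:3,:3]@P+e[:3,3])[2]
        print('  cut',np.round(d['extent'],1),'w_mm',round(w*dep/k[0,0]*1000,1),'base',np.round(P[:2],3))
im=cv2.imread('pics/top0.png'); hsv=cv2.cvtColor(im,cv2.COLOR_BGR2HSV)
for l in ('carton','canister'):
    for d in pinpoint('top',l): print(l,np.round(back(K,E,d['centre'][::-1],0),3),d['conf'])
print(state()['time'])
E
```

```text
top bottle_60
  pin [0.438 0.002] 0.96 (334, 292)
  pin [ 0.534 -0.235] 0.92 (425, 258)
  pin [ 0.513 -0.351] 0.77 (469, 267)
  pin [0.567 0.063] 0.74 (312, 242)
  pin [0.5   0.066] 0.7 (310, 267)
  pin [0.432 0.129] 0.66 (284, 293)
  cut [433.4 255.9  26.3  25.2] w_mm 68.7 base [ 0.506 -0.257]
  cut [473.6 265.6  20.5  16.9] w_mm 53.4 base [ 0.494 -0.361]
  cut [286.3 289.8  18.6  12.7] w_mm 48.1 base [0.423 0.124]
  cut [335.  291.1  27.4  30. ] w_mm 70.5 base [ 0.401 -0.003]
  cut [311.3 236.4  14.4  11.4] w_mm 38.1 base [0.567 0.064]
  cut [311.  263.9  12.8  11.4] w_mm 33.5 base [0.494 0.062]
scene bottle_60
  pin [ 0.504 -0.346] 0.95 (381, 354)
  pin [0.449 0.007] 0.82 (269, 269)
  pin [0.566 0.062] 0.77 (306, 248)
  pin [ 0.535 -0.244] 0.75 (365, 319)
  pin [0.505 0.063] 0.72 (282, 253)
  pin [0.433 0.117] 0.6 (244, 250)
  cut [383.4 331.   23.5  53.8] w_mm 39.3 base [ 0.502 -0.355]
  cut [280.3 234.9  18.   39.1] w_mm 41.1 base [0.499 0.058]
  cut [262.8 245.2  27.5  65.1] w_mm 57.9 base [ 0.423 -0.021]
  cut [243.2 229.2  17.2  43.9] w_mm 39.7 base [0.429 0.111]
  cut [363. 
[... 275 characters left out ...]
 cut [232.  293.6  34.8  37.5] w_mm 89.4 base [0.377 0.261]
  cut [265.  250.4  29.7  30.9] w_mm 77.8 base [0.5   0.183]
  cut [465.9 307.8  37.4  37.3] w_mm 95.3 base [ 0.359 -0.337]
scene puck_60
  pin [0.429 0.251] 0.87 (223, 228)
  pin [ 0.414 -0.154] 0.7 (285, 310)
  pin [0.536 0.177] 0.59 (274, 231)
  pin [ 0.408 -0.326] 0.58 (325, 364)
  cut [283.4 304.4  46.9  37.2] w_mm 86.1 base [ 0.394 -0.189]
  cut [219.6 220.6  34.1  23.9] w_mm 84.2 base [0.412 0.23 ]
  cut [277.4 222.9  31.1  21.1] w_mm 76.7 base [0.538 0.162]
  cut [326.9 358.1  56.1  45.4] w_mm 88.4 base [ 0.391 -0.362]
carton [ 0.67  -0.041  0.   ] 0.57
carton [ 0.444 -0.002  0.   ] 0.31
canister [0.57  0.347 0.   ] 0.86
1.0
```

Call:
{"name": "apply_moves", "arguments": {
  "commands": [
    {"xyz":[0,0,-0.1],"delta_rot":[0,0,-0.032],"gripper":93},
    {"xyz":[0,0,-0.1],"delta_rot":[0,0,-0.032],"gripper":93},
    {"xyz":[0,0,-0.1],"delta_rot":[0,0,-0.032],"gripper":93},
    {"xyz":[-0.08,-0.15,0],"delta_rot":[0,0,0],"gripper":93},
    {"xyz":[-0.08,-0.15,0],"delta_rot":[0,0,0],"gripper":93},
    {"xyz":[-0.08,-0.15,0],"delta_rot":[0,0,0],"gripper":93},
    {"xyz":[-0.08,-0.15,0],"delta_rot":[0,0,0],"gripper":93},
    {"xyz":[-0.08,-0.15,0],"delta_rot":[0,0,0],"gripper":93}
  ]
}}

```text
time: 1.67
tcp_pos: [0.2587, 0.4215, 0.2787]
ee_rot: [0.0, -0.0, 1.0, 0.0]
contact_force: [0.3, 0.3, 0.5]
width: 0.0929
finger_force: 0.0
```

Call:
{"name": "apply_moves", "arguments": {
  "commands": [
    {"xyz":[-0.08,-0.15,0],"delta_rot":[0,0,0],"gripper":93},
    {"xyz":[-0.08,-0.15,0],"delta_rot":[0,0,0],"gripper":93},
    {"xyz":[-0.08,-0.15,0],"delta_rot":[0,0,0],"gripper":93},
    {"xyz":[-0.08,-0.15,0],"delta_rot":[0,0,0],"gripper":93},
    {"xyz":[-0.08,-0.15,0],"delta_rot":[0,0,0],"gripper":93},
    {"xyz":[-0.08,-0.15,0],"delta_rot":[0,0,0],"gripper":93},
    {"xyz":[0,0,0],"delta_rot":[0,0,0],"gripper":93},
    {"xyz":[0,0,0],"delta_rot":[0,0,0],"gripper":93}
  ]
}}

```text
time: 2.33
tcp_pos: [0.355, 0.2417, 0.2789]
ee_rot: [0.0, 0.002, 1.0, 0.0]
contact_force: [-0.7, -0.5, 0.6]
width: 0.0929
finger_force: 0.0
```

Call:
{"name": "apply_moves", "arguments": {
  "commands": [
    {"xyz":[-0.07,-0.13,-0.05],"delta_rot":[0,0,0],"gripper":93},
    {"xyz":[-0.07,-0.13,-0.05],"delta_rot":[0,0,0],"gripper":93},
    {"xyz":[-0.07,-0.13,-0.05],"delta_rot":[0,0,0],"gripper":93},
    {"xyz":[-0.07,-0.13,-0.05],"delta_rot":[0,0,0],"gripper":93},
    {"xyz":[0,0,0],"delta_rot":[0,0,0],"gripper":93},
    {"xyz":[0,0,0],"delta_rot":[0,0,0],"gripper":93}
  ]
}}

```text
time: 2.83
tcp_pos: [0.4107, 0.1392, 0.3192]
ee_rot: [0.0, 0.001, 1.0, 0.0]
contact_force: [0.3, 0.9, 0.3]
width: 0.0927
finger_force: 0.0
```

```bash
cat > look.py <<'E'
from h import *
import sys
n=sys.argv[1]
s=state(); im=read_camera('wrist'); K,E=cam('wrist',s)
cv2.imwrite(f'pics/{n}.png',im[:,:,::-1]); np.savez(f'{n}.npz',K=K,E=E)
print(s['tcp_pos'],K[0,0],K[0,2],K[1,2])
for l in ('bottle_60','puck_60'):
    for d in pinpoint('wrist',l): print(l,np.round(back(K,E,d['centre'][::-1],0),4)[:2],round(d['conf'],2),np.round(d['centre'][::-1]))
E
python3 look.py w1
```

```text
[0.41068419 0.13917641 0.31915962] 424.47321634110517 311.54809644884205 243.44241427801265
bottle_60 [0.4375 0.1264] 0.92 [301. 214.]
bottle_60 [ 0.4356 -0.0051] 0.85 [188. 212.]
bottle_60 [0.5038 0.06  ] 0.79 [246. 268.]
bottle_60 [0.5668 0.0568] 0.63 [246. 316.]
puck_60 [ 0.4098 -0.1523] 0.87 [ 57. 191.]
puck_60 [0.4296 0.2636] 0.87 [419. 207.]
puck_60 [0.5364 0.1843] 0.67 [348. 293.]
puck_60 [ 0.6688 -0.0485] 0.27 [169. 386.]
```

View pics/w1.png

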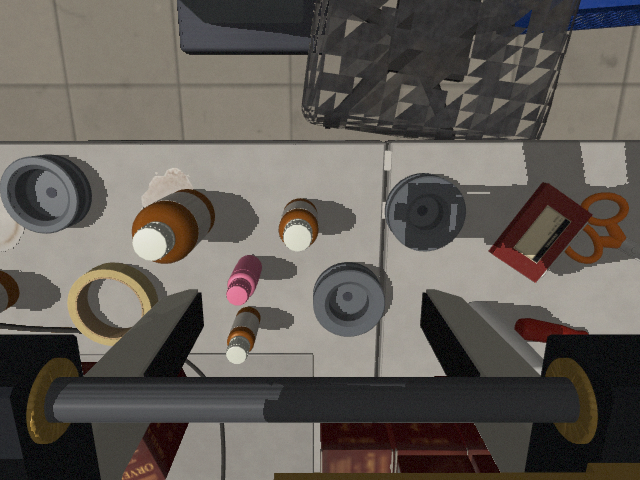

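```bash
cat > fit.py <<'E'
from h import *
from scipy.optimize import minimize
DIM={60:(.06,.09,.031,.128),50:(.05,.081,.029,.116),40:(.04,.073,.027,.104),30:(.03,.064,.022,.092)}
t=np.linspace(0,2*np.pi,180,endpoint=False)
def circ(x,y,r,z): return np.c_[x+r*np.cos(t),y+r*np.sin(t),np.full(180,z)]
def grad(im):
    g=cv2.GaussianBlur(im.astype(np.float32),(0,0),1.2)
    return np.minimum(np.sqrt((cv2.Sobel(g,5,1,0)**2+cv2.Sobel(g,5,0,1)**2).sum(2)),250)
def samp(G,uv):
    return cv2.remap(G,uv[:,0].astype(np.float32).reshape(-1,1),uv[:,1].astype(np.float32).reshape(-1,1),1).mean()
def hull(uv):
    h=cv2.convexHull(uv.astype(np.float32))[:,0]; h=np.vstack([h,h[:1]]); out=[]
    for a,b in zip(h[:-1],h[1:]): n=int(np.linalg.norm(b-a))+1; out.append(a+(b-a)*np.linspace(0,1,n,endpoint=False)[:,None])
    return np.vstack(out)
def bcont(K,E,x,y,n,z0=0):
    d,hs,c,h=DIM[n]
    return [hull(np.vstack([proj(K,E,circ(x,y,d/2,z0)),proj(K,E,circ(x,y,d/2,z0+hs))])),proj(K,E,circ(x,y,c/2,z0+h))]
def pcont(K,E,x,y,n,z0=0):
    return [proj(K,E,circ(x,y,.042,.032)),proj(K,E,circ(x,y,n/2000+.0085,.032)),proj(K,E,circ(x,y,n/2000+.0035,.027))]
def best(G,K,E,x,y,n,cont):
    f=lambda p:-sum(samp(G,c) for c in cont(K,E,p[0],p[1],n))
    g=[(f((x+a,y+b)),x+a,y+b) for a in np.arange(-.014,.0141,.002) for b in np.arange(-.014,.0141,.002)]
    s,x,y=min(g)
    r=minimize(f,(x,y),method='Nelder-Mead',options=dict(initial_simplex=[(x,y),(x+.001,y),(x,y+.001)]))
    return r.x,-r.fun
def load(n):
    d=np.load(n+'.npz'); im=cv2.imread(f'pics/{n}.png'); return im,d['K'],d['E']
E
python3 - <<'E'
from fit import *
im,K,E=load('w1'); G=grad(im); o=im.copy()
def draw(cs,col):
    for c in cs: cv2.polylines(big,[np.int32(c*2*16+16)],True,col,1,cv2.LINE_AA,4)
big=cv2.resize(im,None,fx=2,fy=2)
for x,y in ((.4296,.2636),(.5364,.1843),(.41,-.152)):
    rs=[(n,)+best(G,K,E,x,y,n,pcont) for n in DIM]
    for n,p,s in rs: print('puck',n,np.round(p,4),round(s))
    n,p,s=max(rs,key=lambda r:r[2]); draw(pcont(K,E,*p,n),(0,255,0))
for n,x,y in ((40,.436,.124),(60,.438,-.001),(30,.567,.06)):
    for m in DIM:
        p,s=best(G,K,E,x,y,m,bcont); print('bottle',n,'as',m,np.round(p,4),round(s))
        if m==n: draw(bcont(K,E,*p,n),(255,255,0))
cv2.imwrite('pics/w1o.png',cv2.resize(big[280:740,0:960],(800,383)))
E
```

```text
puck 60 [0.4293 0.2582] 320
puck 50 [0.4289 0.2635] 281
puck 40 [0.4144 0.2522] 234
puck 30 [0.4317 0.2652] 222
puck 60 [0.5218 0.1916] 292
puck 50 [0.526  0.1896] 282
puck 40 [0.5373 0.1821] 352
puck 30 [0.5361 0.1815] 311
puck 60 [ 0.4136 -0.1502] 371
puck 50 [ 0.4102 -0.1543] 452
puck 40 [ 0.4074 -0.1384] 389
puck 30 [ 0.3971 -0.1382] 302
bottle 40 as 60 [0.4216 0.1251] 188
bottle 40 as 50 [0.431  0.1251] 231
bottle 40 as 40 [0.4372 0.1256] 415
bottle 40 as 30 [0.4325 0.1233] 286
bottle 60 as 60 [ 0.4364 -0.0028] 423
bottle 60 as 50 [ 0.4403 -0.0081] 283
bottle 60 as 40 [ 0.4303 -0.0147] 227
bottle 60 as 30 [ 0.4266 -0.0196] 260
bottle 30 as 60 [0.5561 0.0465] 242
bottle 30 as 50 [0.5772 0.067 ] 196
bottle 30 as 40 [0.5726 0.0641] 217
bottle 30 as 30 [0.5669 0.06  ] 417
```

View pics/w1o.png

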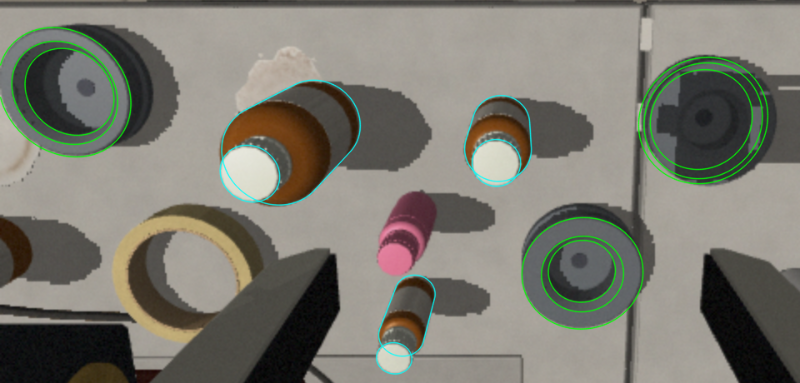

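Call:
{"name": "apply_moves", "arguments": {
  "commands": [
    {"xyz":[-0.132,-0.068,0],"delta_rot":[0,0,0],"gripper":80},
    {"xyz":[0,0,0.19],"delta_rot":[0,0,0],"gripper":80},
    {"xyz":[0,0,0.19],"delta_rot":[0,0,0],"gripper":80},
    {"xyz":[0,0,0.19],"delta_rot":[0,0,0],"gripper":80},
    {"xyz":[0,0,0.19],"delta_rot":[0,0,0],"gripper":80},
    {"xyz":[0,0,0.19],"delta_rot":[0,0,0],"gripper":80},
    {"xyz":[0,0,0.19],"delta_rot":[0,0,0],"gripper":80},
    {"xyz":[0,0,0.1],"delta_rot":[0,0,0],"gripper":80}
  ]
}}

```text
time: 3.65
tcp_pos: [0.4326, 0.1262, 0.0655]
ee_rot: [-0.003, -0.001, 1.0, -0.0]
contact_force: [-0.1, 0.2, -0.7]
width: 0.0801
finger_force: 0.0
```

```bash
python3 look.py w2; python3 - <<'E'
from fit import *
im,K,E=load('w2'); G=grad(im); s=state(); print(s['tcp_pos'],s['width'])
p,sc=best(G,K,E,.4372,.1256,40,bcont); print(p,sc)
E
```

```text
[0.43264701 0.12622301 0.06545131] 424.47321634110517 311.54809644884205 243.44241427801265
bottle_60 [ 0.4361 -0.0029] 0.97 [ 88. 267.]
bottle_60 [0.5671 0.0601] 0.97 [211. 456.]
bottle_60 [0.4375 0.128 ] 0.74 [315. 270.]
bottle_60 [0.5012 0.0637] 0.59 [210. 368.]
puck_60 [0.535  0.1823] 0.93 [400. 415.]
puck_60 [0.4314 0.2639] 0.66 [553. 261.]
[0.43413873 0.12612435 0.06880766] 0.08001349225149869
[0.43805076 0.12550535] 220.07803344726562
```

View pics/w2.png

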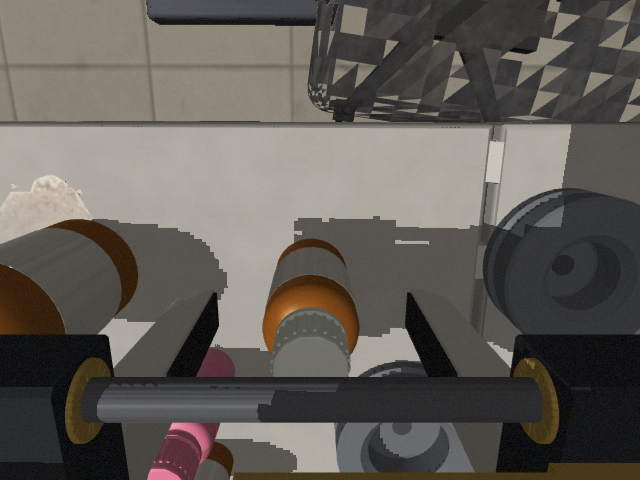

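Call:
{"name": "apply_moves", "arguments": {
  "commands": [
    {"xyz":[0,0,0.1],"delta_rot":[0,0,0],"gripper":80},
    {"xyz":[0,0,0.045],"delta_rot":[0,0,0],"gripper":80},
    {"xyz":[0,0,0],"delta_rot":[0,0,0],"gripper":60},
    {"xyz":[0,0,0],"delta_rot":[0,0,0],"gripper":45},
    {"xyz":[0,0,0],"delta_rot":[0,0,0],"gripper":32},
    {"xyz":[0,0,0],"delta_rot":[0,0,0],"gripper":32},
    {"xyz":[0,0,0],"delta_rot":[0,0,0],"gripper":32},
    {"xyz":[0,0,0],"delta_rot":[0,0,0],"gripper":32}
  ]
}}

```text
time: 4.47
tcp_pos: [0.4371, 0.1253, 0.0423]
ee_rot: [0.001, 0.0, 1.0, 0.0]
contact_force: [-0.3, 0.8, -0.1]
width: 0.0446
finger_force: 0.0
```

Call:
{"name": "apply_moves", "arguments": {
  "commands": [
    {"xyz":[0,0,0],"delta_rot":[0,0,0],"gripper":32},
    {"xyz":[0,0,-0.05],"delta_rot":[0,0,0],"gripper":32},
    {"xyz":[0,0,-0.1],"delta_rot":[0,0,0],"gripper":32},
    {"xyz":[0,0,-0.15],"delta_rot":[0,0,0],"gripper":32},
    {"xyz":[0,0,-0.1],"delta_rot":[0,0,0],"gripper":32},
    {"xyz":[0,0,0],"delta_rot":[0,0,0],"gripper":32},
    {"xyz":[0,0,0],"delta_rot":[0,0,0],"gripper":32}
  ]
}}

```text
time: 5.05
tcp_pos: [0.4377, 0.1254, 0.1232]
ee_rot: [0.002, 0.0, 1.0, 0.0]
contact_force: [-0.4, 0.4, -1.4]
width: 0.0394
finger_force: 30.0
```

```bash
python3 look.py w3; python3 - <<'E'
from fit import *
im,K,E=load('w3'); G=grad(im); s=state(); print(s['tcp_pos'],s['width'],s['finger_force'])
for n in (40,30):
  print(best(G,K,E,.5373,.1821,n,pcont),best(G,K,E,.43,.2635,n,pcont))
for z in (.078,.08,.082): print(best(G,K,E,.4372,.1256,40,lambda *a:bcont(*a,z0=z)))
E
```

```text
[0.43771895 0.12539438 0.12322344] 424.47321634110517 311.54809644884205 243.44241427801265
bottle_60 [ 0.4344 -0.0029] 0.91 [129. 230.]
bottle_60 [0.4691 0.1269] 0.67 [314. 277.]
bottle_60 [0.5005 0.0634] 0.64 [228. 316.]
puck_60 [0.4299 0.2621] 0.94 [508. 224.]
[0.43544023 0.12501944 0.12008912] 0.03944998640414493 29.97486377338646
(array([0.54932368, 0.17119454]), np.float64(174.3327178955078)) (array([0.41435915, 0.24951457]), np.float64(177.58612060546875))
(array([0.54541603, 0.17038071]), np.float64(159.86241149902344)) (array([0.43104182, 0.26431358]), np.float64(198.80479431152344))
(array([0.43970996, 0.12475632]), np.float64(262.95806884765625))
(array([0.43814548, 0.12497544]), np.float64(221.65988159179688))
(array([0.43848829, 0.12513549]), np.float64(214.21517944335938))
```

View pics/w3.png

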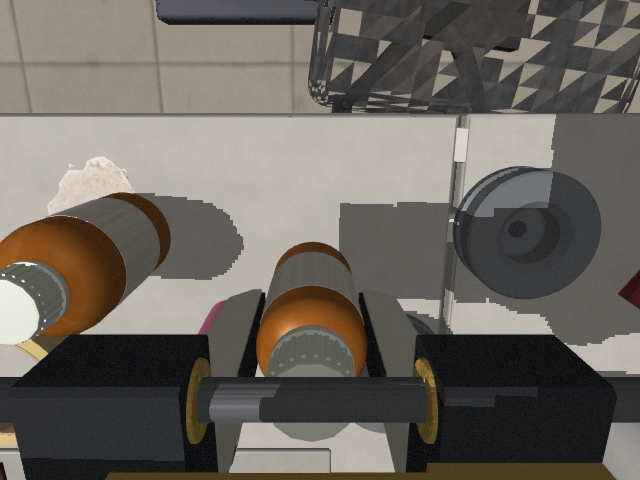

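Call:
{"name": "apply_moves", "arguments": {
  "commands": [
    {"xyz":[-0.124,0.071,0],"delta_rot":[0,0,0],"gripper":32},
    {"xyz":[-0.124,0.071,0],"delta_rot":[0,0,0],"gripper":32},
    {"xyz":[-0.124,0.071,0],"delta_rot":[0,0,0],"gripper":32},
    {"xyz":[-0.124,0.071,0],"delta_rot":[0,0,0],"gripper":32},
    {"xyz":[0,0,0.1],"delta_rot":[0,0,0],"gripper":32},
    {"xyz":[0,0,0.1],"delta_rot":[0,0,0],"gripper":32},
    {"xyz":[0,0,0],"delta_rot":[0,0,0],"gripper":32},
    {"xyz":[0,0,0],"delta_rot":[0,0,0],"gripper":32}
  ]
}}

```text
time: 5.87
tcp_pos: [0.5333, 0.1814, 0.0787]
ee_rot: [-0.003, 0.0, 1.0, -0.001]
contact_force: [0.3, -0.3, -0.9]
width: 0.0391
finger_force: 30.0
```

```bash
python3 look.py w4; python3 - <<'E'
from fit import *
o=[]
for c in ('top','scene'):
    im=read_camera(c); im=im[:,:,::-1]; cv2.imwrite(f'pics/{c}4.png',im)
s=[state()['tcp_pos'] for _ in range(1)]; print(s)
a=cv2.imread('pics/scene4.png')[150:290,190:330]; b=cv2.imread('pics/w4.png')[120:400,180:460]
cv2.imwrite('pics/c4.png',np.hstack([cv2.resize(a,(400,400),interpolation=2),cv2.resize(b,(400,400))]))
E
```

```text
[0.53327861 0.18140397 0.07871339] 424.47321634110517 311.54809644884205 243.44241427801265
bottle_60 [0.5479 0.1817] 0.97 [313. 278.]
bottle_60 [0.5676 0.0602] 0.75 [118. 307.]
bottle_60 [0.5014 0.0631] 0.71 [109. 203.]
puck_60 [0.4308 0.2655] 0.86 [469.  73.]
[array([0.53661824, 0.18213632, 0.08310317])]
```

View pics/c4.png

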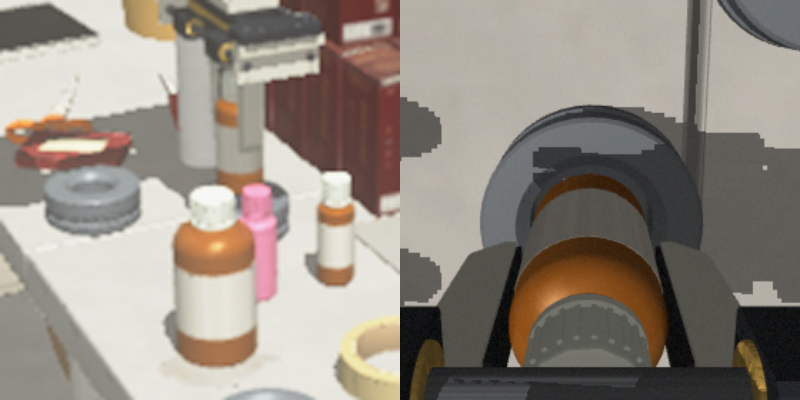

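Call:
{"name": "apply_moves", "arguments": {
  "commands": [
    {"xyz":[0,0,0.03],"delta_rot":[0,0,0],"gripper":32},
    {"xyz":[0,0,0.03],"delta_rot":[0,0,0],"gripper":32},
    {"xyz":[0,0,0.03],"delta_rot":[0,0,0],"gripper":32},
    {"xyz":[0,0,0.03],"delta_rot":[0,0,0],"gripper":32},
    {"xyz":[0,0,0.02],"delta_rot":[0,0,0],"gripper":32},
    {"xyz":[0,0,0],"delta_rot":[0,0,0],"gripper":32},
    {"xyz":[0,0,0],"delta_rot":[0,0,0],"gripper":32}
  ]
}}

```text
time: 6.7
tcp_pos: [0.5354, 0.1819, 0.053]
ee_rot: [-0.001, 0.0, 1.0, -0.0]
contact_force: [-0.3, 0.4, -0.9]
width: 0.0392
finger_force: 30.0
```

```bash
python3 - <<'E'
from h import *
s=state(); print(s['tcp_pos'],s['contact_force'],s['width'],s['finger_force'])
a=read_camera('scene')[150:290,190:330,::-1]; b=read_camera('wrist')[120:400,180:460,::-1]
cv2.imwrite('pics/c5.png',np.hstack([cv2.resize(a,(400,400),interpolation=2),cv2.resize(b,(400,400))]))
print(state()['tcp_pos'])
E
```

```text
[0.53539539 0.18192695 0.05301805] [-0.30600139  0.3757054  -0.94938265] 0.03923215668550018 29.974929199379403
[0.53604229 0.18206433 0.05383073]
```

View pics/c5.png

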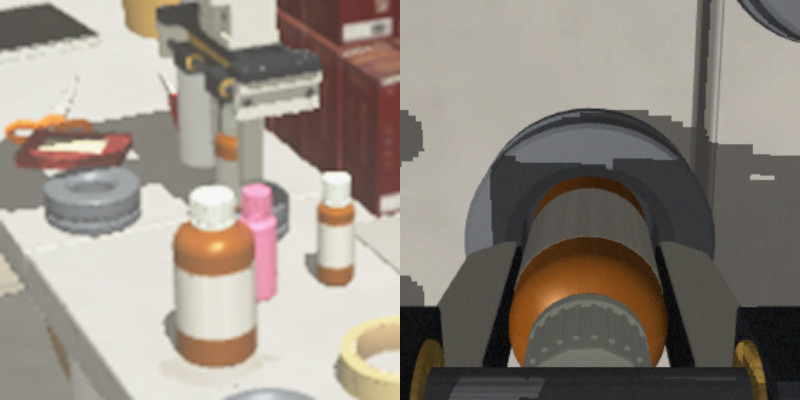

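Call:
{"name": "apply_moves", "arguments": {
  "commands": [
    {"xyz":[0,0,0.01],"delta_rot":[0,0,0],"gripper":32},
    {"xyz":[0,0,0.005],"delta_rot":[0,0,0],"gripper":32},
    {"xyz":[0,0,0.005],"delta_rot":[0,0,0],"gripper":32},
    {"xyz":[0,0,0],"delta_rot":[0,0,0],"gripper":32},
    {"xyz":[0,0,0],"delta_rot":[0,0,0],"gripper":32}
  ]
}}

```text
time: 7.22
tcp_pos: [0.5362, 0.1821, 0.0501]
ee_rot: [0.0, 0.0, 1.0, 0.0]
contact_force: [-1.0, -0.4, 2.3]
width: 0.0392
finger_force: 30.0
```

Call:
{"name": "apply_moves", "arguments": {
  "commands": [
    {"xyz":[0,0,0],"delta_rot":[0,0,0],"gripper":48},
    {"xyz":[0,0,0],"delta_rot":[0,0,0],"gripper":60},
    {"xyz":[0,0,0],"delta_rot":[0,0,0],"gripper":60},
    {"xyz":[0,0,0],"delta_rot":[0,0,0],"gripper":60},
    {"xyz":[0,0,-0.1],"delta_rot":[0,0,0],"gripper":60},
    {"xyz":[0,0,-0.2],"delta_rot":[0,0,0],"gripper":60},
    {"xyz":[0,0,-0.2],"delta_rot":[0,0,0],"gripper":60},
    {"xyz":[0,0,-0.2],"delta_rot":[0,0,0],"gripper":60}
  ]
}}

```text
time: 7.88
tcp_pos: [0.5351, 0.1818, 0.1906]
ee_rot: [-0.001, 0.0, 1.0, -0.0]
contact_force: [0.6, -0.0, -0.2]
width: 0.0603
finger_force: 0.0
```

Call:
{"name": "apply_moves", "arguments": {
  "commands": [
    {"xyz":[-0.038,-0.152,-0.02],"delta_rot":[0,0,0],"gripper":60},
    {"xyz":[-0.038,-0.152,0],"delta_rot":[0,0,0],"gripper":60},
    {"xyz":[-0.038,-0.152,0],"delta_rot":[0,0,0],"gripper":60},
    {"xyz":[-0.038,-0.152,0],"delta_rot":[0,0,0],"gripper":60},
    {"xyz":[0,0,0],"delta_rot":[0,0,0],"gripper":60},
    {"xyz":[0,0,0],"delta_rot":[0,0,0],"gripper":60},
    {"xyz":[0,0,0],"delta_rot":[0,0,0],"gripper":60}
  ]
}}

```text
time: 8.47
tcp_pos: [0.566, 0.0607, 0.1935]
ee_rot: [-0.0, 0.0, 1.0, 0.0]
contact_force: [-0.6, -0.0, -0.6]
width: 0.0602
finger_force: 0.0
```

```bash
python3 look.py w6; python3 - <<'E'
from fit import *
im,K,E=load('w6'); G=grad(im); s=state(); print(s['tcp_pos'],s['width'],s['finger_force'])
print(best(G,K,E,.567,.06,30,bcont),best(G,K,E,.437,-.003,60,bcont),best(G,K,E,.431,.264,30,pcont),best(G,K,E,.5373,.182,40,lambda *a:bcont(*a,z0=.008)))
E
```

```text
[0.56604201 0.06072942 0.19346044] 424.47321634110517 311.54809644884205 243.44241427801265
bottle_60 [0.5672 0.0572] 0.8 [308. 216.]
bottle_60 [0.5393 0.1869] 0.73 [461. 183.]
bottle_60 [0.5006 0.0636] 0.72 [315. 136.]
bottle_60 [ 0.4367 -0.0045] 0.57 [228.  52.]
puck_60 [0.431  0.2651] 0.85 [575.  44.]
puck_60 [ 0.412  -0.1537] 0.77 [30. 16.]
[0.56595112 0.0616214  0.19355403] 0.060216069700740726 0.0
(array([0.56742997, 0.0600159 ]), np.float64(358.5283203125)) (array([ 0.43688458, -0.00368284]), np.float64(289.8498229980469)) (array([0.43166955, 0.26459534]), np.float64(168.20523071289062)) (array([0.5367212 , 0.18165389]), np.float64(283.4267578125))
```

View pics/w6.png

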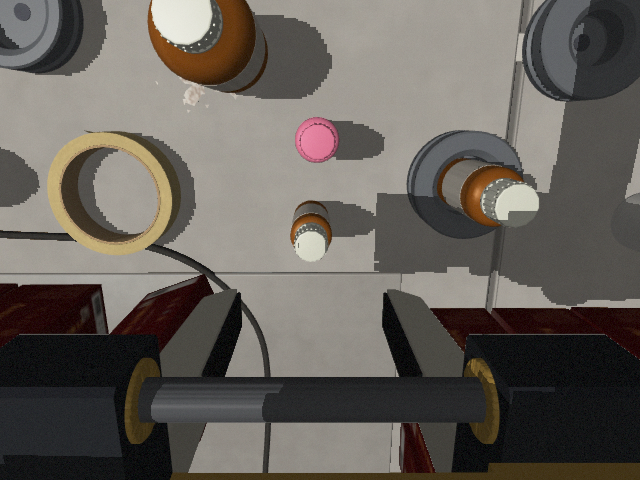

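Call:
{"name": "apply_moves", "arguments": {
  "commands": [
    {"xyz":[-0.006,-0.005,0.15],"delta_rot":[0,0,0],"gripper":60},
    {"xyz":[0,0,0.19],"delta_rot":[0,0,0],"gripper":60},
    {"xyz":[0,0,0.19],"delta_rot":[0,0,0],"gripper":60},
    {"xyz":[0,0,0.15],"delta_rot":[0,0,0],"gripper":60},
    {"xyz":[0,0,0.088],"delta_rot":[0,0,0],"gripper":60},
    {"xyz":[0,0,0],"delta_rot":[0,0,0],"gripper":45},
    {"xyz":[0,0,0],"delta_rot":[0,0,0],"gripper":34},
    {"xyz":[0,0,0],"delta_rot":[0,0,0],"gripper":22}
  ]
}}

```text
time: 9.28
tcp_pos: [0.5686, 0.06, 0.0418]
ee_rot: [0.001, -0.0, 1.0, 0.0]
contact_force: [-0.2, -0.3, 0.8]
width: 0.0444
finger_force: 0.0
```

Call:
{"name": "apply_moves", "arguments": {
  "commands": [
    {"xyz":[0,0,0],"delta_rot":[0,0,0],"gripper":22},
    {"xyz":[0,0,0],"delta_rot":[0,0,0],"gripper":22},
    {"xyz":[0,0,0],"delta_rot":[0,0,0],"gripper":22},
    {"xyz":[0,0,0],"delta_rot":[0,0,0],"gripper":22},
    {"xyz":[0,0,0],"delta_rot":[0,0,0],"gripper":22}
  ]
}}

```text
time: 9.7
tcp_pos: [0.5691, 0.0596, 0.0422]
ee_rot: [0.002, 0.0, 1.0, 0.0]
contact_force: [0.8, 0.5, 7.1]
width: 0.0292
finger_force: 30.0
```

Call:
{"name": "apply_moves", "arguments": {
  "commands": [
    {"xyz":[0,0,-0.05],"delta_rot":[0,0,0],"gripper":22},
    {"xyz":[0,0,-0.15],"delta_rot":[0,0,0],"gripper":22},
    {"xyz":[0,0,-0.2],"delta_rot":[0,0,0],"gripper":22},
    {"xyz":[0,0,-0.2],"delta_rot":[0,0,0],"gripper":22},
    {"xyz":[0,0,-0.15],"delta_rot":[0,0,0],"gripper":22},
    {"xyz":[0.08,0.12,0],"delta_rot":[0,0,0],"gripper":22},
    {"xyz":[0.1,0.15,0],"delta_rot":[0,0,0],"gripper":22},
    {"xyz":[0.1,0.15,0],"delta_rot":[0,0,0],"gripper":22}
  ]
}}

```text
time: 10.37
tcp_pos: [0.5114, 0.1437, 0.1918]
ee_rot: [0.001, 0.001, 1.0, 0.0]
contact_force: [-0.2, 0.7, -0.5]
width: 0.0294
finger_force: 30.0
```

Call:
{"name": "apply_moves", "arguments": {
  "commands": [
    {"xyz":[0.1,0.15,0],"delta_rot":[0,0,0],"gripper":22},
    {"xyz":[0.1,0.15,0],"delta_rot":[0,0,0],"gripper":22},
    {"xyz":[0.1,0.15,0],"delta_rot":[0,0,0],"gripper":22},
    {"xyz":[0.1,0.153,0],"delta_rot":[0,0,0],"gripper":22},
    {"xyz":[0,0,0.15],"delta_rot":[0,0,0],"gripper":22},
    {"xyz":[0,0,0.19],"delta_rot":[0,0,0],"gripper":22},
    {"xyz":[0,0,0.15],"delta_rot":[0,0,0],"gripper":22},
    {"xyz":[0,0,0.05],"delta_rot":[0,0,0],"gripper":22}
  ]
}}

```text
time: 11.03
tcp_pos: [0.4281, 0.2628, 0.0777]
ee_rot: [-0.003, -0.0, 1.0, -0.002]
contact_force: [-0.8, -0.1, -1.6]
width: 0.0293
finger_force: 30.0
```

Call:
{"name": "apply_moves", "arguments": {
  "commands": [
    {"xyz":[0,0,0],"delta_rot":[0,0,0],"gripper":22},
    {"xyz":[0,0,0],"delta_rot":[0,0,0],"gripper":22}
  ]
}}

```text
time: 11.2
tcp_pos: [0.4318, 0.264, 0.0831]
ee_rot: [-0.0, 0.0, 1.0, -0.0]
contact_force: [0.6, -0.5, -0.2]
width: 0.0293
finger_force: 30.0
```

```bash
python3 look.py w7; python3 - <<'E'
from fit import *
im,K,E=load('w7'); s=state(); print(s['tcp_pos'],s['width'],s['finger_force'])
im=cv2.resize(im[100:440,120:520],(800,680)); im=cv2.convertScaleAbs(im,alpha=1.5); cv2.imwrite('pics/w7c.png',im[:600])
E
```

```text
[0.43176245 0.26397428 0.08307377] 424.47321634110517 311.54809644884205 243.44241427801265
bottle_60 [0.4447 0.2622] 0.95 [309. 272.]
bottle_60 [0.5004 0.0649] 0.82 [  9. 352.]
puck_60 [0.4301 0.2628] 0.57 [310. 250.]
[0.43337471 0.26469569 0.08476722] 0.029182059437714868 29.982623724390578
```

View pics/w7c.png

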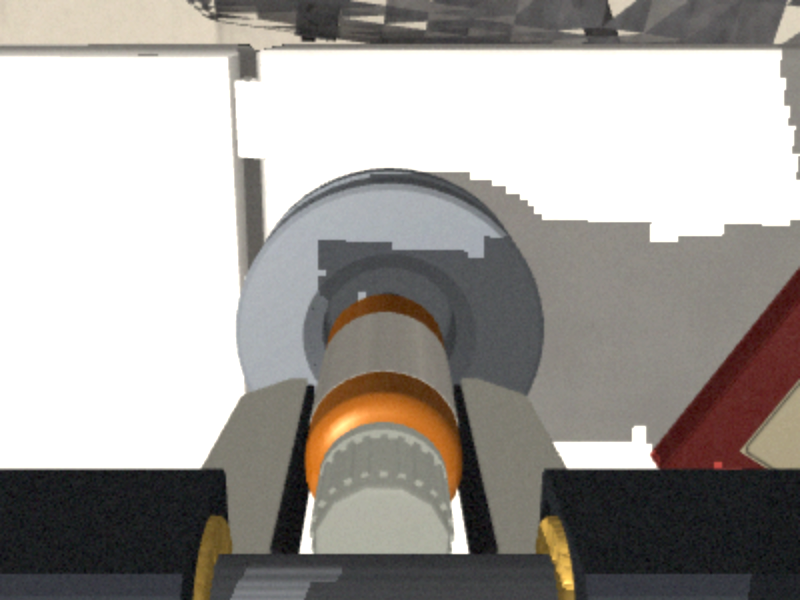

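Call:
{"name": "apply_moves", "arguments": {
  "commands": [
    {"xyz":[0,0.004,0.03],"delta_rot":[0,0,0],"gripper":22},
    {"xyz":[0,0,0.04],"delta_rot":[0,0,0],"gripper":22},
    {"xyz":[0,0,0.04],"delta_rot":[0,0,0],"gripper":22},
    {"xyz":[0,0,0.03],"delta_rot":[0,0,0],"gripper":22},
    {"xyz":[0,0,0.015],"delta_rot":[0,0,0],"gripper":22},
    {"xyz":[0,0,0],"delta_rot":[0,0,0],"gripper":22},
    {"xyz":[0,0,0],"delta_rot":[0,0,0],"gripper":22}
  ]
}}

```text
time: 11.93
tcp_pos: [0.4312, 0.2647, 0.0505]
ee_rot: [-0.0, 0.0, 1.0, -0.0]
contact_force: [0.3, -0.6, -1.2]
width: 0.0292
finger_force: 30.0
```

Call:
{"name": "apply_moves", "arguments": {
  "commands": [
    {"xyz":[0,0,0.006],"delta_rot":[0,0,0],"gripper":22},
    {"xyz":[0,0,0.006],"delta_rot":[0,0,0],"gripper":22},
    {"xyz":[0,0,0],"delta_rot":[0,0,0],"gripper":22},
    {"xyz":[0,0,0],"delta_rot":[0,0,0],"gripper":22}
  ]
}}

```text
time: 12.27
tcp_pos: [0.432, 0.265, 0.05]
ee_rot: [0.0, 0.0, 1.0, 0.0]
contact_force: [-5.2, -2.7, 12.3]
width: 0.0291
finger_force: 30.0
```

Call:
{"name": "apply_moves", "arguments": {
  "commands": [
    {"xyz":[0,0,0],"delta_rot":[0,0,0],"gripper":38},
    {"xyz":[0,0,0],"delta_rot":[0,0,0],"gripper":50},
    {"xyz":[0,0,0],"delta_rot":[0,0,0],"gripper":50},
    {"xyz":[0,0,0],"delta_rot":[0,0,0],"gripper":50},
    {"xyz":[0,0,-0.1],"delta_rot":[0,0,0],"gripper":50},
    {"xyz":[0,0,-0.2],"delta_rot":[0,0,0],"gripper":50},
    {"xyz":[0,0,-0.2],"delta_rot":[0,0,0],"gripper":50},
    {"xyz":[0,0,-0.2],"delta_rot":[0,0,0],"gripper":60}
  ]
}}

```text
time: 12.93
tcp_pos: [0.4306, 0.2644, 0.1894]
ee_rot: [-0.001, 0.0, 1.0, -0.0]
contact_force: [1.4, -0.7, -0.0]
width: 0.0531
finger_force: 0.0
```

Call:
{"name": "apply_moves", "arguments": {
  "commands": [
    {"xyz":[-0.003,-0.1675,-0.05],"delta_rot":[0,0,0],"gripper":80},
    {"xyz":[-0.003,-0.1675,0],"delta_rot":[0,0,0],"gripper":80},
    {"xyz":[-0.003,-0.1675,0],"delta_rot":[0,0,0],"gripper":80},
    {"xyz":[-0.003,-0.1675,0],"delta_rot":[0,0,0],"gripper":80},
    {"xyz":[-0.003,-0.1675,0],"delta_rot":[0,0,0],"gripper":80},
    {"xyz":[-0.003,-0.1675,0],"delta_rot":[0,0,0],"gripper":80},
    {"xyz":[-0.003,-0.1675,0],"delta_rot":[0,0,0],"gripper":80},
    {"xyz":[-0.003,-0.1675,0],"delta_rot":[0,0,0],"gripper":80}
  ]
}}

```text
time: 13.6
tcp_pos: [0.4358, -0.0047, 0.1985]
ee_rot: [0.0, 0.0, 1.0, -0.0]
contact_force: [-0.1, 0.5, -0.9]
width: 0.0801
finger_force: 0.0
```

Call:
{"name": "apply_moves", "arguments": {
  "commands": [
    {"xyz":[0,0,0],"delta_rot":[0,0,0],"gripper":80},
    {"xyz":[0,0,0],"delta_rot":[0,0,0],"gripper":80}
  ]
}}

```text
time: 13.77
tcp_pos: [0.4361, -0.0045, 0.1985]
ee_rot: [-0.0, 0.002, 1.0, 0.0]
contact_force: [-0.6, 0.0, 0.6]
width: 0.0803
finger_force: 0.0
```

```bash
python3 look.py w8; python3 - <<'E'
from fit import *
im,K,E=load('w8'); G=grad(im); s=state(); print(s['tcp_pos'],s['width'])
print(best(G,K,E,.437,-.003,60,bcont))
for n in (50,60): print(n,best(G,K,E,.411,-.153,n,pcont))
im=read_camera('scene'); cv2.imwrite('pics/s8.png',cv2.resize(im[170:270,190:330,::-1],(700,500),interpolation=2))
E
```

```text
[ 0.43608712 -0.00453108  0.19846339] 424.47321634110517 311.54809644884205 243.44241427801265
bottle_60 [0.541  0.1863] 0.95 [515. 322.]
bottle_60 [ 0.4373 -0.0059] 0.86 [310. 214.]
bottle_60 [0.5034 0.0663] 0.85 [389. 285.]
bottle_60 [0.4323 0.2695] 0.69 [626. 208.]
bottle_60 [ 0.528  -0.2436] 0.56 [ 56. 311.]
puck_60 [0.4295 0.2661] 0.97 [623. 205.]
puck_60 [ 0.4123 -0.1529] 0.94 [139. 187.]
puck_60 [0.5347 0.1831] 0.69 [512. 316.]
[ 0.43615952 -0.00220241  0.19847965] 0.07987531906974757
(array([ 0.43731517, -0.00350265]), np.float64(371.11639404296875))
50 (array([ 0.41007637, -0.15458731]), np.float64(468.0045166015625))
60 (array([ 0.41064449, -0.1568184 ]), np.float64(359.5350036621094))
```

View pics/s8.png

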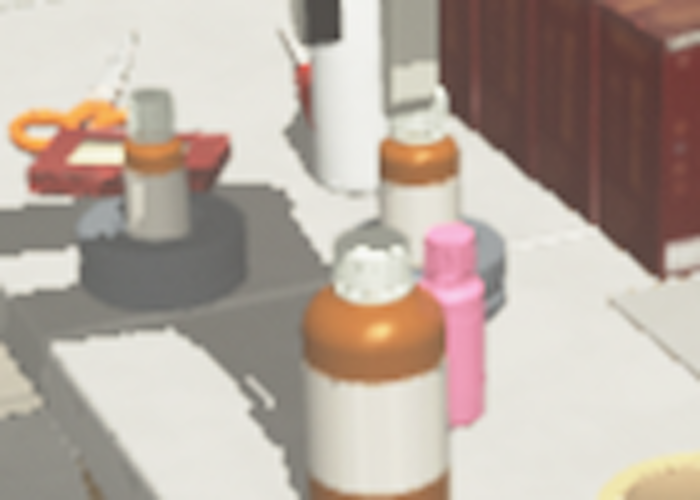

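Call:
{"name": "apply_moves", "arguments": {
  "commands": [
    {"xyz":[-0.005,0,0.15],"delta_rot":[0,0,0],"gripper":80},
    {"xyz":[0,0,0.19],"delta_rot":[0,0,0],"gripper":80},
    {"xyz":[0,0,0.19],"delta_rot":[0,0,0],"gripper":80},
    {"xyz":[0,0,0.13],"delta_rot":[0,0,0],"gripper":80},
    {"xyz":[0,0,0.072],"delta_rot":[0,0,0],"gripper":80},
    {"xyz":[0,0,0],"delta_rot":[0,0,0],"gripper":72},
    {"xyz":[0,0,0],"delta_rot":[0,0,0],"gripper":64},
    {"xyz":[0,0,0],"delta_rot":[0,0,0],"gripper":52}
  ]
}}

```text
time: 14.63
tcp_pos: [0.4382, -0.0026, 0.0536]
ee_rot: [0.001, -0.001, 1.0, -0.0]
contact_force: [-0.5, -0.3, 0.2]
width: 0.0642
finger_force: 0.0
```

Call:
{"name": "apply_moves", "arguments": {
  "commands": [
    {"xyz":[0,0,0],"delta_rot":[0,0,0],"gripper":52},
    {"xyz":[0,0,0],"delta_rot":[0,0,0],"gripper":52},
    {"xyz":[0,0,0],"delta_rot":[0,0,0],"gripper":52},
    {"xyz":[0,0,0],"delta_rot":[0,0,0],"gripper":52},
    {"xyz":[0,0,0],"delta_rot":[0,0,0],"gripper":52}
  ]
}}

```text
time: 15.05
tcp_pos: [0.4388, -0.0031, 0.054]
ee_rot: [0.002, 0.0, 1.0, 0.0]
contact_force: [0.0, 2.2, 7.4]
width: 0.0596
finger_force: 30.0
```

Call:
{"name": "apply_moves", "arguments": {
  "commands": [
    {"xyz":[0,0,-0.05],"delta_rot":[0,0,0],"gripper":52},
    {"xyz":[0,0,-0.15],"delta_rot":[0,0,0],"gripper":52},
    {"xyz":[0,0,-0.2],"delta_rot":[0,0,0],"gripper":52},
    {"xyz":[0,0,-0.1],"delta_rot":[0,0,0],"gripper":52},
    {"xyz":[0,-0.1,0],"delta_rot":[0,0,0],"gripper":52},
    {"xyz":[0,-0.15,0],"delta_rot":[0,0,0],"gripper":52},
    {"xyz":[0,-0.15,0],"delta_rot":[0,0,0],"gripper":52},
    {"xyz":[0,-0.15,0],"delta_rot":[0,0,0],"gripper":52}
  ]
}}

```text
time: 15.72
tcp_pos: [0.4369, -0.1143, 0.1531]
ee_rot: [0.0, -0.0, 1.0, -0.0]
contact_force: [0.5, 0.6, -2.9]
width: 0.0595
finger_force: 30.0
```

Call:
{"name": "apply_moves", "arguments": {
  "commands": [
    {"xyz":[0,-0.15,0],"delta_rot":[0,0,0],"gripper":52},
    {"xyz":[0,-0.15,0],"delta_rot":[0,0,0],"gripper":52},
    {"xyz":[0,-0.15,0],"delta_rot":[0,0,0],"gripper":52},
    {"xyz":[0,0,0],"delta_rot":[0,0,0],"gripper":52},
    {"xyz":[0,0,0],"delta_rot":[0,0,0],"gripper":52}
  ]
}}

```text
time: 16.13
tcp_pos: [0.4366, -0.2044, 0.1525]
ee_rot: [-0.0, 0.002, 1.0, 0.0]
contact_force: [0.3, 0.6, -3.4]
width: 0.0593
finger_force: 30.0
```

```bash
python3 look.py w9; python3 - <<'E'
from fit import *
im,K,E=load('w9'); G=grad(im); s=state(); print(s['tcp_pos'],s['width'])
for n in (50,60): print(n,best(G,K,E,.407,-.326,n,pcont))
for n in (50,60): print(n,best(G,K,E,.411,-.153,n,pcont))
print(best(G,K,E,.534,-.24,50,bcont))
print(back(K,E,(311,240),.1))
E
```

```text
[ 0.43656647 -0.20440878  0.15250889] 424.47321634110517 311.54809644884205 243.44241427801265
bottle_60 [ 0.4668 -0.2066] 0.81 [309. 263.]
bottle_60 [ 0.5044 -0.3463] 0.73 [138. 307.]
puck_60 [ 0.4044 -0.3298] 0.91 [144. 184.]
puck_60 [ 0.4115 -0.1541] 0.57 [378. 193.]
[ 0.43697227 -0.2023191   0.1522687 ] 0.05966165052771726
50 (array([ 0.40365287, -0.31699978]), np.float64(304.02313232421875))
60 (array([ 0.40497207, -0.32937934]), np.float64(463.7938537597656))
50 (array([ 0.40992721, -0.15512175]), np.float64(237.93988037109375))
60 (array([ 0.40651051, -0.1473842 ]), np.float64(196.19979858398438))
(array([ 0.52754537, -0.24227403]), np.float64(183.92782592773438))
[ 0.42025414 -0.20495274  0.1       ]
```

View pics/w9.png

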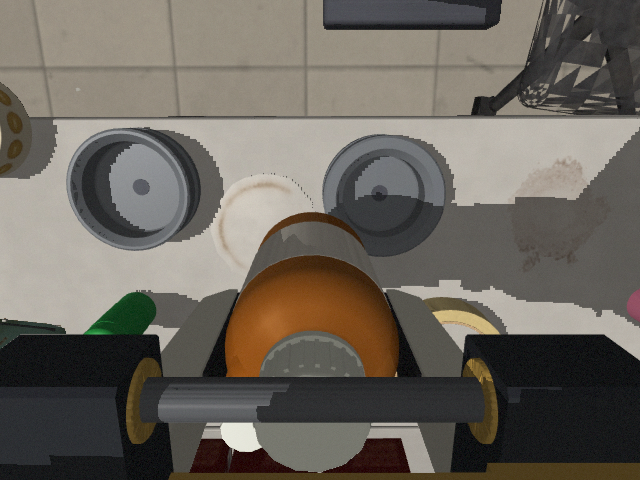

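Call:
{"name": "apply_moves", "arguments": {
  "commands": [
    {"xyz":[0.04,-0.157,0],"delta_rot":[0,0,0],"gripper":52},
    {"xyz":[0.04,-0.157,0],"delta_rot":[0,0,0],"gripper":52},
    {"xyz":[0.04,-0.157,0],"delta_rot":[0,0,0],"gripper":52},
    {"xyz":[0.04,-0.157,0],"delta_rot":[0,0,0],"gripper":52},
    {"xyz":[0,0,0.12],"delta_rot":[0,0,0],"gripper":52},
    {"xyz":[0,0,0.15],"delta_rot":[0,0,0],"gripper":52},
    {"xyz":[0,0,0.035],"delta_rot":[0,0,0],"gripper":52},
    {"xyz":[0,0,0],"delta_rot":[0,0,0],"gripper":52}
  ]
}}

```text
time: 16.95
tcp_pos: [0.4035, -0.3259, 0.0883]
ee_rot: [-0.002, -0.001, 1.0, 0.002]
contact_force: [0.3, 0.6, -2.8]
width: 0.0599
finger_force: 30.0
```

Call:
{"name": "apply_moves", "arguments": {
  "commands": [
    {"xyz":[0,0,0],"delta_rot":[0,0,0],"gripper":52},
    {"xyz":[0,0,0],"delta_rot":[0,0,0],"gripper":52}
  ]
}}

```text
time: 17.12
tcp_pos: [0.4063, -0.3288, 0.0931]
ee_rot: [0.001, -0.001, 1.0, -0.001]
contact_force: [0.9, 0.4, -2.3]
width: 0.0595
finger_force: 30.0
```

```bash
python3 look.py w10; python3 - <<'E'
from fit import *
im,K,E=load('w10'); s=state(); print(s['tcp_pos'],s['width'],s['contact_force'])
im=cv2.resize(im[100:400,120:520],(800,600)); cv2.imwrite('pics/w10c.png',im)
E
```

```text
[ 0.40632042 -0.32883522  0.0931117 ] 424.47321634110517 311.54809644884205 243.44241427801265
bottle_60 [ 0.4167 -0.331 ] 0.88 [309. 263.]
puck_60 [ 0.41   -0.1546] 0.59 [586. 253.]
[ 0.40622949 -0.32925623  0.09307152] 0.05979083799838601 [ 0.11747505 -0.47600007 -2.8020781 ]
```

View pics/w10c.png

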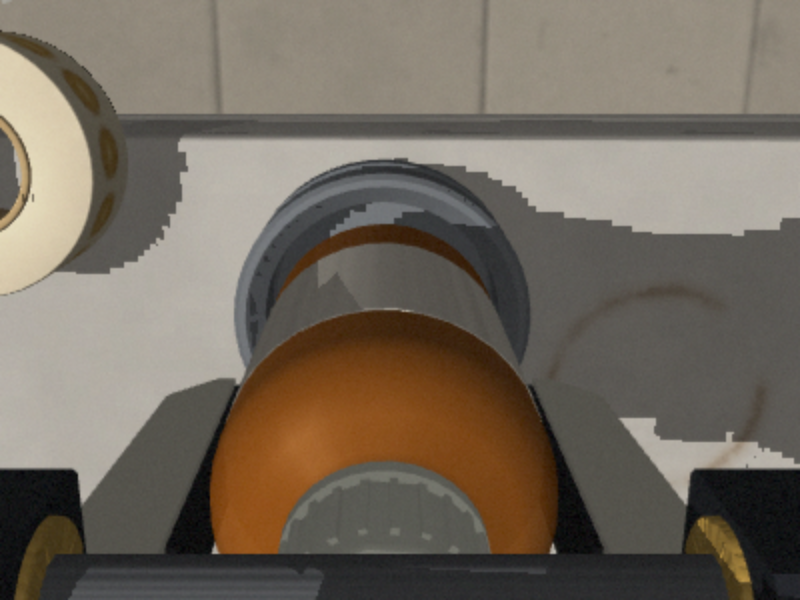

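Call:
{"name": "apply_moves", "arguments": {
  "commands": [
    {"xyz":[0,0,0.03],"delta_rot":[0,0,0],"gripper":52},
    {"xyz":[0,0,0.03],"delta_rot":[0,0,0],"gripper":52},
    {"xyz":[0,0,0.03],"delta_rot":[0,0,0],"gripper":52},
    {"xyz":[0,0,0.03],"delta_rot":[0,0,0],"gripper":52},
    {"xyz":[0,0,0.02],"delta_rot":[0,0,0],"gripper":52},
    {"xyz":[0,0,0],"delta_rot":[0,0,0],"gripper":52},
    {"xyz":[0,0,0],"delta_rot":[0,0,0],"gripper":52}
  ]
}}

```text
time: 17.85
tcp_pos: [0.4049, -0.3286, 0.0627]
ee_rot: [-0.0, 0.0, 1.0, 0.0]
contact_force: [0.4, -0.0, -2.2]
width: 0.0595
finger_force: 30.0
```

Call:
{"name": "apply_moves", "arguments": {
  "commands": [
    {"xyz":[0,0,0.006],"delta_rot":[0,0,0],"gripper":52},
    {"xyz":[0,0,0.006],"delta_rot":[0,0,0],"gripper":52},
    {"xyz":[0,0,0],"delta_rot":[0,0,0],"gripper":52},
    {"xyz":[0,0,0],"delta_rot":[0,0,0],"gripper":52}
  ]
}}

```text
time: 18.18
tcp_pos: [0.4054, -0.3289, 0.0619]
ee_rot: [0.0, 0.0, 1.0, -0.0]
contact_force: [-4.5, 3.8, 7.7]
width: 0.0592
finger_force: 30.0
```

Call:
{"name": "apply_moves", "arguments": {
  "commands": [
    {"xyz":[0,0,0],"delta_rot":[0,0,0],"gripper":68},
    {"xyz":[0,0,0],"delta_rot":[0,0,0],"gripper":78},
    {"xyz":[0,0,0],"delta_rot":[0,0,0],"gripper":78},
    {"xyz":[0,0,0],"delta_rot":[0,0,0],"gripper":78},
    {"xyz":[0,0,-0.1],"delta_rot":[0,0,0],"gripper":78},
    {"xyz":[0,0,-0.2],"delta_rot":[0,0,0],"gripper":78},
    {"xyz":[0,0,-0.2],"delta_rot":[0,0,0],"gripper":78},
    {"xyz":[0,0,-0.2],"delta_rot":[0,0,0],"gripper":78}
  ]
}}

```text
time: 18.85
tcp_pos: [0.4046, -0.3282, 0.2019]
ee_rot: [-0.0, 0.0, 1.0, 0.001]
contact_force: [0.1, -0.8, 0.9]
width: 0.0778
finger_force: 0.0
```

Call:
{"name": "apply_moves", "arguments": {
  "commands": [
    {"xyz":[-0.125,0.089,0],"delta_rot":[0,0,0],"gripper":78},
    {"xyz":[-0.125,0.089,0],"delta_rot":[0,0,0],"gripper":78},
    {"xyz":[-0.125,0.089,0],"delta_rot":[0,0,0],"gripper":78},
    {"xyz":[-0.125,0.089,0],"delta_rot":[0,0,0],"gripper":78},
    {"xyz":[-0.125,0.089,0],"delta_rot":[0,0,0],"gripper":78},
    {"xyz":[0,0,0],"delta_rot":[0,0,0],"gripper":78},
    {"xyz":[0,0,0],"delta_rot":[0,0,0],"gripper":78},
    {"xyz":[0,0,0],"delta_rot":[0,0,0],"gripper":78}
  ]
}}

```text
time: 19.52
tcp_pos: [0.5298, -0.2398, 0.2005]
ee_rot: [-0.0, -0.0, 1.0, -0.0]
contact_force: [-0.1, 0.0, -0.1]
width: 0.0776
finger_force: 0.0
```

```bash
python3 look.py w11; python3 - <<'E'
from fit import *
im,K,E=load('w11'); G=grad(im); s=state(); print(s['tcp_pos'],s['width'])
print(best(G,K,E,.532,-.242,50,bcont),best(G,K,E,.532,-.242,60,bcont))
print(best(G,K,E,.411,-.153,50,pcont),best(G,K,E,.4055,-.3288,60,lambda *a:bcont(*a,z0=.008)))
E
```

```text
[ 0.52982611 -0.23984462  0.20049013] 424.47321634110517 311.54809644884205 243.44241427801265
bottle_60 [ 0.5028 -0.3453] 0.94 [189. 182.]
bottle_60 [ 0.4019 -0.3344] 0.86 [193.  55.]
bottle_60 [ 0.5277 -0.2442] 0.83 [307. 210.]
puck_60 [ 0.4084 -0.1542] 0.92 [419.  64.]
[ 0.52943634 -0.24058782  0.20084424] 0.07786967932209259
(array([ 0.52874401, -0.24324102]), np.float64(403.6805114746094)) (array([ 0.52247812, -0.24158752]), np.float64(224.9472198486328))
(array([ 0.41035605, -0.15506791]), np.float64(332.7803955078125)) (array([ 0.40338017, -0.32902043]), np.float64(265.6763610839844))
```

View pics/w11.png

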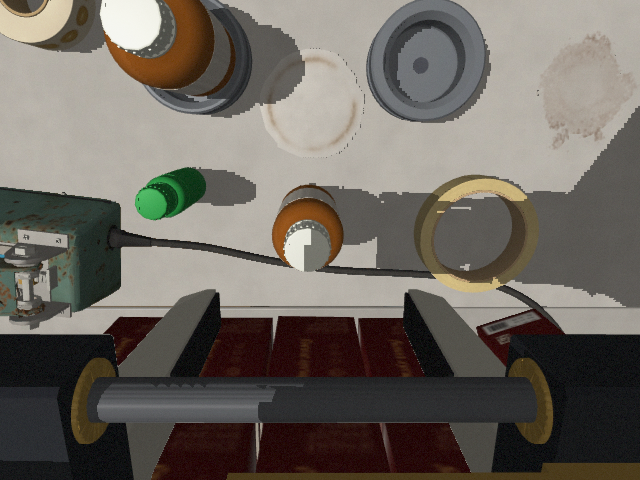

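Call:
{"name": "apply_moves", "arguments": {
  "commands": [
    {"xyz":[0.004,-0.014,0.15],"delta_rot":[0,0,0],"gripper":74},
    {"xyz":[0,0,0.19],"delta_rot":[0,0,0],"gripper":74},
    {"xyz":[0,0,0.19],"delta_rot":[0,0,0],"gripper":74},
    {"xyz":[0,0,0.15],"delta_rot":[0,0,0],"gripper":74},
    {"xyz":[0,0,0.083],"delta_rot":[0,0,0],"gripper":74},
    {"xyz":[0,0,0],"delta_rot":[0,0,0],"gripper":64},
    {"xyz":[0,0,0],"delta_rot":[0,0,0],"gripper":54},
    {"xyz":[0,0,0],"delta_rot":[0,0,0],"gripper":42}
  ]
}}

```text
time: 20.33
tcp_pos: [0.5302, -0.2437, 0.0502]
ee_rot: [0.001, 0.001, 1.0, -0.001]
contact_force: [0.7, 0.1, 0.2]
width: 0.0583
finger_force: 0.0
```

Call:
{"name": "apply_moves", "arguments": {
  "commands": [
    {"xyz":[0,0,0],"delta_rot":[0,0,0],"gripper":42},
    {"xyz":[0,0,0],"delta_rot":[0,0,0],"gripper":42},
    {"xyz":[0,0,0],"delta_rot":[0,0,0],"gripper":42},
    {"xyz":[0,0,0],"delta_rot":[0,0,0],"gripper":42},
    {"xyz":[0,0,0],"delta_rot":[0,0,0],"gripper":42}
  ]
}}

```text
time: 20.75
tcp_pos: [0.531, -0.2436, 0.0508]
ee_rot: [0.002, 0.0, 1.0, -0.001]
contact_force: [0.1, -0.9, 7.1]
width: 0.0491
finger_force: 30.0
```

Call:
{"name": "apply_moves", "arguments": {
  "commands": [
    {"xyz":[0,0,-0.05],"delta_rot":[0,0,0],"gripper":42},
    {"xyz":[0,0,-0.15],"delta_rot":[0,0,0],"gripper":42},
    {"xyz":[0,0,-0.2],"delta_rot":[0,0,0],"gripper":42},
    {"xyz":[0,0,-0.1],"delta_rot":[0,0,0],"gripper":42},
    {"xyz":[0.1186,0.0884,0],"delta_rot":[0,0,0],"gripper":42},
    {"xyz":[0.1186,0.0884,0],"delta_rot":[0,0,0],"gripper":42},
    {"xyz":[0.1186,0.0884,0],"delta_rot":[0,0,0],"gripper":42},
    {"xyz":[0.1186,0.0884,0],"delta_rot":[0,0,0],"gripper":42}
  ]
}}

```text
time: 21.42
tcp_pos: [0.4335, -0.1711, 0.1488]
ee_rot: [0.0, 0.0, 1.0, -0.0]
contact_force: [-0.7, 0.2, -1.2]
width: 0.0494
finger_force: 30.0
```

Call:
{"name": "apply_moves", "arguments": {
  "commands": [
    {"xyz":[0.1186,0.0884,0],"delta_rot":[0,0,0],"gripper":42},
    {"xyz":[0,0,0.12],"delta_rot":[0,0,0],"gripper":42},
    {"xyz":[0,0,0.15],"delta_rot":[0,0,0],"gripper":42},
    {"xyz":[0,0,0.035],"delta_rot":[0,0,0],"gripper":42},
    {"xyz":[0,0,0],"delta_rot":[0,0,0],"gripper":42},
    {"xyz":[0,0,0],"delta_rot":[0,0,0],"gripper":42},
    {"xyz":[0,0,0],"delta_rot":[0,0,0],"gripper":42}
  ]
}}

```text
time: 22.0
tcp_pos: [0.4118, -0.1547, 0.0889]
ee_rot: [0.001, 0.0, 1.0, -0.0]
contact_force: [-0.2, 0.7, -1.7]
width: 0.0494
finger_force: 30.0
```

```bash
python3 look.py w12; python3 - <<'E'
from fit import *
im,K,E=load('w12'); s=state(); print(s['tcp_pos'],s['width'],s['contact_force'])
im=cv2.resize(im[100:400,120:520],(800,600)); cv2.imwrite('pics/w12c.png',im)
E
```

```text
[ 0.41177185 -0.15473688  0.08886701] 424.47321634110517 311.54809644884205 243.44241427801265
bottle_60 [ 0.4049 -0.3352] 0.87 [ 22. 239.]
bottle_60 [ 0.4232 -0.1553] 0.78 [311. 267.]
bottle_60 [0.5024 0.0641] 0.75 [632. 376.]
[ 0.41178146 -0.15470416  0.08861704] 0.049300059545010995 [ 0.22931414 -0.18606425 -1.42546443]
```

View pics/w12c.png

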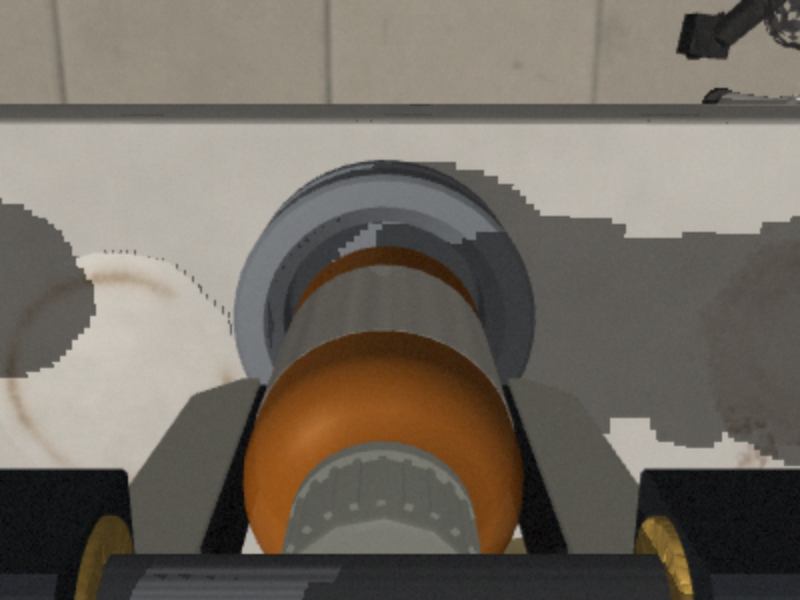

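Puck centre (column 385) and bottle (385) line up; the pocket fits a 50 mm bottle. Lowering.

Call:
{"name": "apply_moves", "arguments": {
  "commands": [
    {"xyz":[0,0,0.03],"delta_rot":[0,0,0],"gripper":42},
    {"xyz":[0,0,0.03],"delta_rot":[0,0,0],"gripper":42},
    {"xyz":[0,0,0.03],"delta_rot":[0,0,0],"gripper":42},
    {"xyz":[0,0,0.03],"delta_rot":[0,0,0],"gripper":42},
    {"xyz":[0,0,0.015],"delta_rot":[0,0,0],"gripper":42},
    {"xyz":[0,0,0],"delta_rot":[0,0,0],"gripper":42},
    {"xyz":[0,0,0],"delta_rot":[0,0,0],"gripper":42}
  ]
}}

```text
time: 22.73
tcp_pos: [0.4105, -0.154, 0.0599]
ee_rot: [-0.0, 0.0, 1.0, 0.0]
contact_force: [0.6, 0.0, -1.3]
width: 0.0492
finger_force: 30.0
```

Call:
{"name": "apply_moves", "arguments": {
  "commands": [
    {"xyz":[0,0,0.006],"delta_rot":[0,0,0],"gripper":42},
    {"xyz":[0,0,0.006],"delta_rot":[0,0,0],"gripper":42},
    {"xyz":[0,0,0],"delta_rot":[0,0,0],"gripper":42},
    {"xyz":[0,0,0],"delta_rot":[0,0,0],"gripper":42}
  ]
}}

```text
time: 23.07
tcp_pos: [0.4113, -0.1544, 0.0587]
ee_rot: [0.0, 0.0, 1.0, -0.0]
contact_force: [-1.6, 2.0, 4.8]
width: 0.0497
finger_force: 30.0
```

Call:
{"name": "apply_moves", "arguments": {
  "commands": [
    {"xyz":[0,0,0],"delta_rot":[0,0,0],"gripper":58},
    {"xyz":[0,0,0],"delta_rot":[0,0,0],"gripper":68},
    {"xyz":[0,0,0],"delta_rot":[0,0,0],"gripper":68},
    {"xyz":[0,0,0],"delta_rot":[0,0,0],"gripper":68},
    {"xyz":[0,0,-0.1],"delta_rot":[0,0,0],"gripper":68},
    {"xyz":[0,0,-0.2],"delta_rot":[0,0,0],"gripper":68},
    {"xyz":[0,0,-0.2],"delta_rot":[0,0,0],"gripper":68},
    {"xyz":[0,0,-0.2],"delta_rot":[0,0,0],"gripper":68}
  ]
}}

```text
time: 23.73
tcp_pos: [0.4101, -0.1538, 0.199]
ee_rot: [-0.001, 0.0, 1.0, 0.0]
contact_force: [0.8, -1.1, -0.1]
width: 0.0676
finger_force: 0.0
```

Call:
{"name": "apply_moves", "arguments": {
  "commands": [
    {"xyz":[0,0.1,-0.17],"delta_rot":[0,0,0],"gripper":68},
    {"xyz":[0,0.15,-0.13],"delta_rot":[0,0,0],"gripper":68},
    {"xyz":[0,0.18,0],"delta_rot":[0,0,0],"gripper":68},
    {"xyz":[0,0.18,0],"delta_rot":[0,0,0],"gripper":68},
    {"xyz":[0,0.18,0],"delta_rot":[0,0,0],"gripper":68},
    {"xyz":[0,0,0],"delta_rot":[0,0,0],"gripper":68},
    {"xyz":[0,0,0],"delta_rot":[0,0,0],"gripper":68}
  ]
}}

```text
time: 24.32
tcp_pos: [0.4108, 0.0054, 0.2579]
ee_rot: [0.0, -0.002, 1.0, -0.0]
contact_force: [0.2, -0.4, 0.5]
width: 0.068
finger_force: 0.0
```

```bash
python3 look.py w13 >/dev/null; python3 - <<'E'
from fit import *
im,K,E=load('w13'); G=grad(im)
for n,x,y in ((40,.537,.182),(30,.4317,.2646),(60,.4045,-.329),(50,.4103,-.155)):
    b=best(G,K,E,x,y,n,lambda *a:bcont(*a,z0=.008)); p=best(G,K,E,x,y,n,lambda *a:[pcont(*a)[0],hull(np.vstack([pcont(*a)[0],proj(a[0],a[1],circ(a[2],a[3],.042,0))]))]); print(n,np.round(b[0],4),np.round(p[0],4))
a=read_camera('scene')[:,:,::-1]; cv2.imwrite('pics/s13.png',cv2.resize(a[160:400,170:450],(700,600),interpolation=2))
E
```

```text
40 [0.5465 0.1902] [0.5375 0.1812]
30 [0.4456 0.2506] [0.4312 0.2647]
60 [ 0.4012 -0.3127] [ 0.4066 -0.3112]
50 [ 0.4089 -0.1534] [ 0.4103 -0.1548]
```

View pics/s13.png

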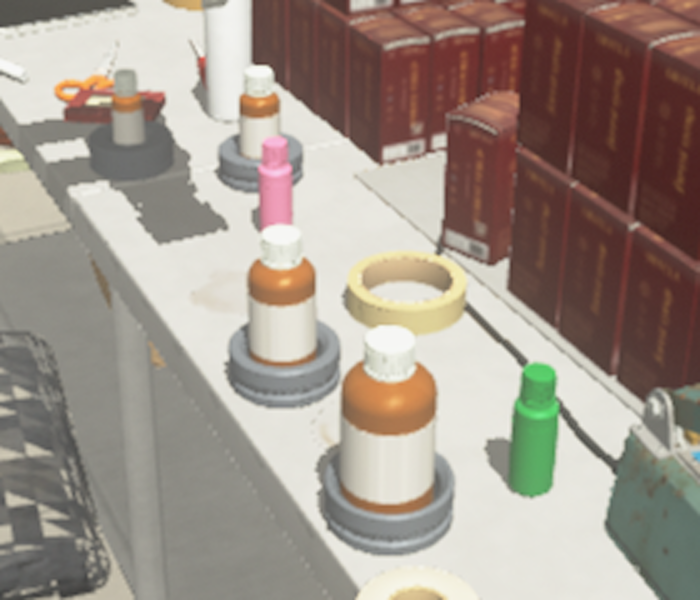

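```bash
python3 -c "
from bench import *
print(finish_job())"
```

```text
the job is handed in; nothing more can be done
None
```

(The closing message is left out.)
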